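# Lay out the hand tools by length

### The job

Lay the four hand tools out on the row of four tool rests in order of length, one on each rest: the shortest on the end rest that the blue tub stands behind, the longest at the other end. Each tool lies flat along the middle of its rest, in line with its long side and centred on it lengthwise (either way round), released and still; leave the blue tub and the brass cap where they stand.

Things in the scene. Friction and masses are not known exactly. Their poses are not given: they have to be found in the camera images.
- needle_holder: brass needle holder: plain round brass barrel with a red band, 58 mm long, 9 mm thick. Origin at the middle of its length, on its underside; its y axis runs along it, z up as it lies.
- scriber: slim red scriber, 98 mm long, 8 mm thick at the handle, tapering to a point towards one end. Origin at the middle of its length, on its underside; its y axis runs along it, z up as it lies.
- ratchet: small bright steel ratchet, 153 mm long; the handle is 16 mm wide and its top is 16 mm above the bench; an upright deep socket, 20 mm across and 58 mm tall, stands on the 28 mm wide head between y = +42 mm and +76 mm. It balances at about y = +20 mm, where the handle can be gripped. Origin at the middle of its length, on its underside; its y axis runs along it, z up as it lies.
- wrench: bright steel combination wrench, 264 mm long, 13 mm thick, 46 mm wide at the ends; grip it across the 18 to 20 mm wide shank at the middle, whose top is 11 mm above the bench. Origin at the middle of its length, on its underside; its y axis runs along it, z up as it lies.
- rest_a: fixed flat tool rest, one of four alike that stand side by side in a straight row, 70 mm from centre to centre: plain plywood plate 50 mm by 110 mm, flat top 8 mm above the bench, no rims, a flush dark rubber strip 16 mm by 76 mm lengthwise in its middle and a screw head at each end. Origin at the centre of its underside; its x axis is its short side, its y axis its long side. This one: end of the row nearest the robot's right (smallest y).
- rest_b: fixed flat tool rest, one of four alike that stand side by side in a straight row, 70 mm from centre to centre: plain plywood plate 50 mm by 110 mm, flat top 8 mm above the bench, no rims, a flush dark rubber strip 16 mm by 76 mm lengthwise in its middle and a screw head at each end. Origin at the centre of its underside; its x axis is its short side, its y axis its long side. This one: second from that end.
- rest_c: fixed flat tool rest, one of four alike that stand side by side in a straight row, 70 mm from centre to centre: plain plywood plate 50 mm by 110 mm, flat top 8 mm above the bench, no rims, a flush dark rubber strip 16 mm by 76 mm lengthwise in its middle and a screw head at each end. Origin at the centre of its underside; its x axis is its short side, its y axis its long side. This one: third from that end.
- rest_d: fixed flat tool rest, one of four alike that stand side by side in a straight row, 70 mm from centre to centre: plain plywood plate 50 mm by 110 mm, flat top 8 mm above the bench, no rims, a flush dark rubber strip 16 mm by 76 mm lengthwise in its middle and a screw head at each end. Origin at the centre of its underside; its x axis is its short side, its y axis its long side. This one: end of the row at the robot's left (largest y).
- blue_tub: blue lidded parts tub, 104 mm by 66 mm, 62 mm tall, standing about 18 cm behind one of the two end rests (on the side away from the robot); shows the end of the row where the shortest tool goes. Origin at the centre of its underside. Not to be moved.
- brass_cap: finned round brass cap, 43 mm across, 30 mm tall, standing about 18 cm behind the other end rest. Origin at the centre of its underside. Not to be moved.

How it is judged:
By the outcome, as a careful person would: the job done as asked, in the order asked, and still so for the second after the job is handed in, with the robot touching nothing.
It also fails if it takes over 115 s, if anything falls off the work surface, if the arm or the gripper's body presses on something with over 40 N, if the wrist force passes 120 N, or if a joint passes its speed limit or range.

### The arm

A 6-joint arm with a two-finger parallel gripper is mounted at the origin on the work surface; the furniture and walls round the work are solid. World frame = base frame: x ahead of the robot, y to its left, z up, the work surface at z = 0. Lengths are in m, angles in rad, forces in N, time in s.
With the tool pointing down it reaches from about 0.425 to 0.95 m from the base axis. Payload 3.5 kg.
Tool frame: the origin (TCP) lies on the centre line of the jaws, within the pads' length; the fingertips stand 14 mm ahead of it and the grasp point (between the pads) lies 5 mm behind it (ctrl.finger_overhang is the distance from the TCP to the fingertips, in m); z points along the fingers, y is the line along which they close (so a half turn about z gives the same grasp; the last joint's range is limited). The gripper opens to 85 mm and grips with 20 to 120 N. Pads are 22 mm wide; open, the fingers measure 114 mm over their backs; the gripper's body (76 mm by 85 mm) begins 54 mm behind the grasp point. The pads swing forward as they close: fully open they stand 13 mm farther back than shut.
Start: joints at [-1.277, 0.286, 1.577, -0, 1.279, -0.15], TCP at [0.29, -0.61, 0.245] pointing down, gripper open.
Joint ranges: [-2.77, 2.77], [-0.9, 2.22], [0.21, 2.48], [-1.53, 4.67], [0.24, 2.81], [-2.84, 2.84]. Speed limits (rad/s): [2.79, 2.79, 3.14, 3.14, 3.14, 3.14].

### API

Orientations are given as a unit quaternion [x, y, z, w].
In Python, from plant import ctrl gives the robot as it stands.
- The arm moves only by the tool send_rows, never from a script. Its argument "moves" is text: rows parted by semicolons, each of 7 numbers parted by spaces: the turn, a rotation vector about the tool's x, y, z in units of 360 degrees (1.0 is 360 degrees), then the shift along the tool's x, y, z in units of 20 cm (1.0 is 20 cm), then the gripper's target within -1 to 1 (fully open at 1, half-way at 0, shut at -1). A call has 1 to 12 rows; each row is the pose to reach, as a shift and turn from the pose commanded when the call began, along the tool's axes at that moment, turning the shorter way round; what a row does not reach only later rows make up. A row lasts 1/8 s, in which the tool goes at most 62.5 mm and 10.7 degrees, less where a joint would pass 70% of its speed; a pose out of reach is approached as far as the arm can. A call with a number of a shift or a turn outside -1 to 1 is refused whole. A call with a gripper value outside its range is refused whole. The fingers move at their own pace and stop on an object; "newtons" is the grip in N (left out, the last holds). Time passes only in rows, so rows that repeat a pose let the fingers close. It gives the time, the measured TCP pose, the force, the opening and the grip force at its end, in the units of the state.
- ctrl.get_state(): the state, without advancing time (a new reading comes with each control period).
- ctrl.read_camera(name): name is "scene" or "top" or "wrist"; returns a dict with "image" (420x560x3 uint8, red, green, blue), "fovy" (degrees; the focal length in pixels is half the picture's height over the tangent of half this angle, whatever the lens; pixels are square), "cx", "cy" (the principal point, pixels), "extrinsics" (4x4, takes a point from camera to world coordinates). Camera axes: x right, y up, looking along -z (the intrinsics and any distortion apply to the point x, -y, -z); pixel columns grow to the right and rows downward; lengths in m; the calibration is good to about 2 mm. The wrist camera is an equidistant fisheye: a pixel r from the principal point sees the ray r / f radians off the axis. A picture is of the moment at which its call begins. There is no depth.
- ctrl.sign_off(): hands the job in; it is judged then, once.
The state is a dict: "time": time; "qpos": joint angles; "dq": joint speeds; "joint_efforts": joint torques, N m; "eef_pos": TCP position; "tcp_rot": TCP orientation; "contact_force": force on the tool from outside, world axes, zero at the start; "wrist_torque": the same for the moment, N m; "opening": opening from 0.0 (shut) to 1.0 (fully open); "finger_force": force on a finger pad.
Only numpy, scipy, OpenCV 4.12 (cv2) and the standard library are available. Lean on these libraries where they do the work, as an engineer would, in place of code of your own. Each camera call takes 0.05 s, during which the arm holds its last target. There are 200 camera calls.

## Working session

There is one attempt and no reset: what is moved stays moved. The work goes in short steps, Python scripts to look and compute and a tool call to move; the robot and the scene stay as the last step left them, time stands still between calls to the robot, and variables do not carry over. Pictures are saved under pics/ and viewed, at most 14 in all, crops included, and the job is handed in when it is done.

Besides the shell and the picture viewer there is one more tool, called after "Emit:" by a JSON object that holds its "op" and its "data". send_rows: Moves the arm, as the interface text tells. Its arguments: {"type":"object","properties":{"moves":{"type":"string"},"newtons":{"type":"number"}},"required":["moves"]}

```bash
ls; mkdir -p pics; cat > h.py <<'E'
import numpy as np, cv2
from plant import ctrl
def snap(n,f):
    c=ctrl.read_camera(n); cv2.imwrite('pics/'+f,c['image'][:,:,::-1]); np.save('pics/'+f+'.npy',c,allow_pickle=True); return c
def load(f): return np.load('pics/'+f+'.npy',allow_pickle=True).item()
def foc(c): return c['image'].shape[0]/2/np.tan(np.radians(c['fovy'])/2)
def ray(c,u,v,fish=False):
    f=foc(c); x,y=u-c['cx'],v-c['cy']
    if fish:
        r=np.hypot(x,y)+1e-9; t=r/f; d=np.array([x/r*np.sin(t),-y/r*np.sin(t),-np.cos(t)])
    else: d=np.array([x/f,-y/f,-1])
    E=np.array(c['extrinsics']); return E[:3,3],E[:3,:3]@d
def pt(c,u,v,z,fish=False):
    o,d=ray(c,u,v,fish); return o+d*(z-o[2])/d[2]
E
python3 - <<'E'
from h import *
for n in ['scene','top','wrist']:
    c=snap(n,n+'0.png'); print(n,c['fovy'],c['cx'],c['cy'],{k:v for k,v in c.items() if k not in('image','fovy','cx','cy')})
s=ctrl.get_state(); print(s, ctrl.finger_overhang)
E
```

```text
pics
scene 53.56957973712055 277.02714536220054 208.37994937184197 {'extrinsics': array([[-0.83726063,  0.35505471, -0.41584947,  0.09816683],
       [-0.54646614, -0.5165894 ,  0.65917383,  0.81202023],
       [ 0.01921935,  0.77914796,  0.62654535,  0.72948923],
       [ 0.        ,  0.        ,  0.        ,  1.        ]])}
top 46.570370726494744 284.62245134811167 213.33246138547509 {'extrinsics': array([[-3.76768926e-04,  9.98329245e-01, -5.77804148e-02,
         5.07920328e-01],
       [-9.99995488e-01, -2.03927606e-04,  2.99721514e-03,
         1.06795258e-01],
       [ 2.98042450e-03,  5.77812833e-02,  9.98324817e-01,
         1.27062404e+00],
       [ 0.00000000e+00,  0.00000000e+00,  0.00000000e+00,
         1.00000000e+00]])}
wrist 65.70646984690485 278.16943964589507 205.95467329174897 {'extrinsics': array([[ 0.42903661,  0.86723825,  0.25263689,  0.35377737],
       [-0.90328317,  0.41273743,  0.11716366, -0.57881461],
       [-0.0026639 , -0.27847015,  0.96044119,  0.37370673],
       [ 0.        ,  0.        ,  0.        ,  1.        ]])}
{'time': 0.15, 'qpos': array([-1.27696608e+00,  2.86998107e-01,  1.57784003e+00,  1.90065813e-05,
        1.27862721e+00, -1.50027595e-01]), 'dq': array([-0.00126405, -0.00146182, -0.00485486, -0.00196253, -0.00027097,
        0.00165178]), 'joint_efforts': array([ 9.81628909e-05, -4.06602108e+01, -2.93141681e+01, -1.05096453e-04,
        3.94423550e-03, -3.43607191e-06]), 'eef_pos': array([ 0.28973317, -0.60911237,  0.24424133]), 'tcp_rot': array([ 9.75474864e-01,  2.20108867e-01, -5.81920502e-05, -9.34580378e-04]), 'contact_force': array([-0.5898804 , -0.09857133, -0.69975676]), 'wrist_torque': array([0.0528576 , 0.03607914, 0.0785534 ]), 'finger_force': 0.0, 'opening': 0.9957182233875018} 0.014
```

View pics/top0.png

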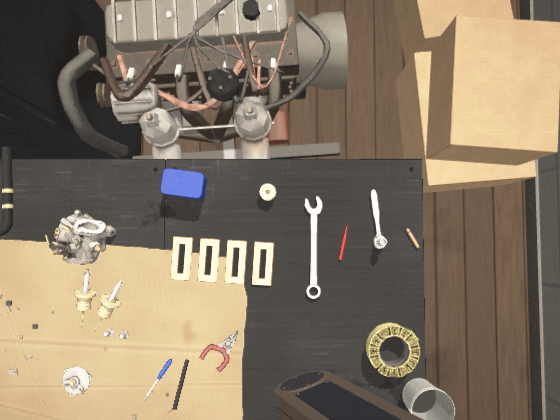

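View pics/scene0.png

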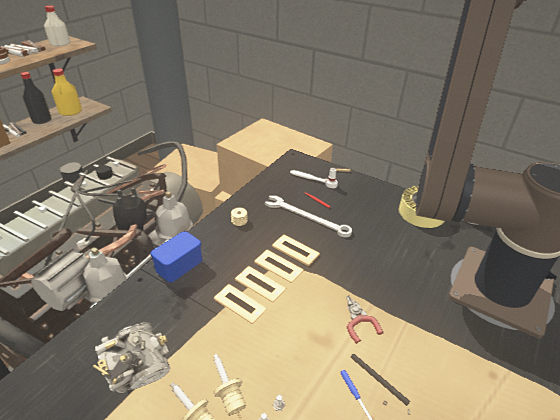

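The top view shows the blue tub at (184,184) behind the left rest (181,260) and the brass cap at (267,191) behind the right rest (262,264). The tools are at wrench (313,247), scriber (343,242), ratchet (377,220) and needle holder (413,238). So the order is needle holder on d, scriber on c, ratchet on b and wrench on a.

```bash
python3 - <<'E'
from h import *
c=load('top0.png'); im=cv2.cvtColor(c['image'],cv2.COLOR_RGB2BGR); hsv=cv2.cvtColor(im,cv2.COLOR_BGR2HSV)
m=(im.max(2)>95).astype(np.uint8)
def comps(m,x0,x1,y0,y1,z):
    w=np.zeros_like(m); w[y0:y1,x0:x1]=m[y0:y1,x0:x1]
    for k in cv2.findContours(w,cv2.RETR_EXTERNAL,cv2.CHAIN_APPROX_NONE)[0]:
        if cv2.contourArea(k)<15: continue
        P=np.array([pt(c,u,v,z)[:2] for u,v in k[:,0]])*1000
        r=cv2.minAreaRect(P.astype(np.float32)); b=cv2.boxPoints(r)
        e=max([(b[1]-b[0]),(b[2]-b[1])],key=np.linalg.norm)
        print(np.round(r[0],1),'size',np.round(r[1],1),'long axis deg from +x',round(np.degrees(np.arctan2(e[1],e[0])),1),'px',k[:,0].mean(0).round())
print('rests');comps(m,165,280,230,290,.008)
print('tools');comps(m,295,421,183,305,.006)
print('cap,tub');comps(m,150,280,165,205,.03)
print('edges',pt(c,422,240,0),pt(c,300,160,0))
E
```

```text
rests
[452.8 159.7] size [ 52.7 113.1] long axis deg from +x -3.5 px [263. 263.]
[454.4 305.9] size [211.4 135.9] long axis deg from +x 90.0 px [206. 261.]
tools
[ 518.5 -228.4] size [60.8 11.5] long axis deg from +x 31.0 px [413. 238.]
[508.2 -49.4] size [10.1 97.4] long axis deg from +x -11.8 px [343. 242.]
[496.   29.8] size [ 46.8 265.9] long axis deg from +x -0.3 px [313. 244.]
[ 568.1 -140.8] size [154.4  36.7] long axis deg from +x 3.0 px [377. 220.]
cap,tub
[635.6 146.8] size [43.4 43.6] long axis deg from +x -0.0 px [267. 191.]
[656.2 352.3] size [134.6  70.5] long axis deg from +x 82.4 px [186. 184.]
edges [ 0.51187549 -0.25448792  0.        ] [0.72169324 0.06255892 0.        ]
```

```bash
cat > plan.py <<'E'
"""plan.py x y z headdeg [x y z headdeg ...]: rows from commanded pose in cmd.txt (tool down). Prints a row per waypoint; updates cmd.txt to the last."""
import sys,math,os
a=list(map(float,sys.argv[1:]))
x,y,z,h=map(float,open('cmd.txt').read().split()) if os.path.exists('cmd.txt') else (.29,-.61,.245,math.degrees(math.pi/2-1.277+.15))
c,s=math.cos(math.radians(h)),math.sin(math.radians(h)); px,py,pz,ph=x,y,z,h
for i in range(0,len(a),4):
    X,Y,Z,H=a[i:i+4]; dx,dy=X-x,Y-y
    r=[round(v,4) for v in ((h-H)/360,(c*dx+s*dy)/.2,(s*dx-c*dy)/.2,(z-Z)/.2)]
    n=math.ceil(max(math.dist((X,Y,Z),(px,py,pz))/.0625,abs(H-ph)/10.7))
    print('0 0 %g %g %g %g'%tuple(r),' rows>=',n, 'OUT' if max(map(abs,r))>1 else '')
    px,py,pz,ph=X,Y,Z,H
X=x+.2*(c*r[1]+s*r[2]);Y=y+.2*(s*r[1]-c*r[2])
open('cmd.txt','w').write('%.6f %.6f %.6f %.4f'%(X,Y,z-.2*r[3],h-360*r[0]))
E
python3 plan.py .38 -.46 .27 12; python3 plan.py .45 -.3 .3 0; python3 plan.py .47 -.13 .32 0
```

```text
0 0 0.0373 0.7284 -0.4841 -0.125  rows>= 3 
0 0 0.0333 0.5087 -0.7098 -0.15  rows>= 3 
0 0 0 0.1002 -0.85 -0.1  rows>= 3
```

Emit:
{"op": "send_rows", "data": {"moves": "0 0 0.0373 0.7284 -0.4841 -0.125 1;0 0 0.0373 0.7284 -0.4841 -0.125 1;0 0 0.0373 0.7284 -0.4841 -0.125 1;0 0 0.0373 0.7284 -0.4841 -0.125 1;0 0 0.0373 0.7284 -0.4841 -0.125 1", "newtons": 40}}

```text
time: 0.78
eef_pos: [0.3797, -0.4598, 0.2701]
tcp_rot: [0.995, 0.105, -0.0, 0.0]
contact_force: [-0.1, -0.3, 0.6]
opening: 0.998
finger_force: 0.0
```

Emit:
{"op": "send_rows", "data": {"moves": "0 0 0.0333 0.5087 -0.7098 -0.15 1;0 0 0.0333 0.5087 -0.7098 -0.15 1;0 0 0.0333 0.5087 -0.7098 -0.15 1;0 0 0.0333 0.5087 -0.7098 -0.15 1;0 0 0.0333 0.5087 -0.7098 -0.15 1"}}

```text
time: 1.4
eef_pos: [0.4493, -0.3008, 0.2998]
tcp_rot: [1.0, -0.0, -0.0, 0.0]
contact_force: [-0.7, -0.6, 0.9]
opening: 1.0
finger_force: 0.0
```

Emit:
{"op": "send_rows", "data": {"moves": "0 0 0 0.1002 -0.85 -0.1 0.3;0 0 0 0.1002 -0.85 -0.1 0.3;0 0 0 0.1002 -0.85 -0.1 0.3;0 0 0 0.1002 -0.85 -0.1 0.3;0 0 0 0.1002 -0.85 -0.1 0.3;0 0 0 0.1002 -0.85 -0.1 0.3;0 0 0 0.1002 -0.85 -0.1 0.3;0 0 0 0.1002 -0.85 -0.1 0.3"}}

```text
time: 2.4
eef_pos: [0.4698, -0.1303, 0.3201]
tcp_rot: [1.0, -0.0, -0.0, -0.0]
contact_force: [0.5, 0.1, 0.1]
opening: 0.649
finger_force: 0.0
```

```bash
python3 - <<'E'
from h import *
c=snap('wrist','w1.png'); s=ctrl.get_state(); print(s['eef_pos'],s['tcp_rot'],s['opening'],s['time']); print(open('cmd.txt').read())
E
```

```text
[ 0.46978382 -0.13007097  0.3201632 ] [ 9.99999936e-01 -3.27182349e-04 -1.39004196e-04 -4.75474680e-05] 0.6514863547736804 2.45
0.470003 -0.129994 0.320000 0.0117
```

View pics/w1.png

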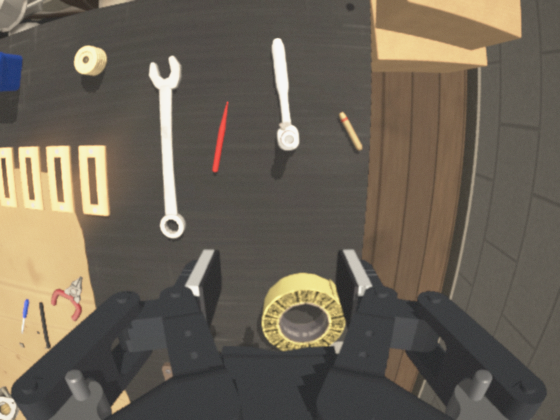

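The wrist view shows needle holder (350,131), ratchet (284,95) with its socket at (288,136), scriber (220,137), wrench (168,147) and rest_a (93,180). I'll measure them in this view.

```bash
cat >> h.py <<'E'
def comps(c,m,box,z,fish=True,amin=15):
    x0,x1,y0,y1=box; w=np.zeros_like(m); w[y0:y1,x0:x1]=m[y0:y1,x0:x1]
    for k in cv2.findContours(w,cv2.RETR_EXTERNAL,cv2.CHAIN_APPROX_NONE)[0]:
        if cv2.contourArea(k)<amin: continue
        P=np.array([pt(c,u,v,z,fish)[:2] for u,v in k[:,0].astype(float)])*1000
        r=cv2.minAreaRect(P.astype(np.float32)); b=cv2.boxPoints(r)
        e=max([(b[1]-b[0]),(b[2]-b[1])],key=np.linalg.norm); e=e*np.sign(e[0])
        print(np.round(r[0],1),'size',np.round(r[1],1),'deg',round(np.degrees(np.arctan2(e[1],e[0])),1),'px',k[:,0].mean(0).round(), 'z',z)
def bright(c,t=95): return (c['image'].max(2)>t).astype(np.uint8)
E
python3 - <<'E'
from h import *
c=load('w1.png'); m=bright(c)
comps(c,m,(330,366,105,155),.005)
comps(c,m,(205,235,95,180),.004)
comps(c,m,(145,195,50,240),.006)
comps(c,m,(265,305,30,120),.010)
comps(c,m,(75,115,140,225),.008)
# ratchet handle axis: midpoints of rows
for r in range(44,118,8):
    q=np.nonzero(m[r,265:305])[0]+265; 
    print(r,(pt(c,q[0],r,.012,True)[:2]*1000).round(1),(pt(c,q[-1],r,.012,True)[:2]*1000).round(1))
E
```

```text
[ 521.5 -235. ] size [62.1 22.5] deg 30.0 px [352. 131.] z 0.005
[510.2 -50.2] size [ 11.8 101.4] deg -11.3 px [220. 137.] z 0.004
[495.4  28.9] size [ 49.9 269.2] deg -0.1 px [168. 141.] z 0.006
[ 589.9 -134.6] size [114.4  19.8] deg 6.7 px [281.  79.] z 0.01
[447.3 158.6] size [ 78.4 146.1] deg -9.0 px [ 94. 182.] z 0.008
44 [ 636.3 -120.7] [ 636.2 -137.9]
52 [ 625.  -120.7] [ 625.  -139.2]
60 [ 613.9 -123.3] [ 613.9 -140.5]
68 [ 602.9 -123.3] [ 602.9 -141.8]
76 [ 591.9 -124.6] [ 591.9 -143.1]
84 [ 581.  -125.9] [ 581.1 -144.4]
92 [ 570.2 -128.5] [ 570.2 -143.1]
100 [ 559.4 -131.2] [ 559.4 -144.4]
108 [ 548.6 -132.5] [ 548.6 -144.4]
116 [ 537.8 -133.8] [ 537.9 -145.8]
```

```bash
python3 plan.py .519 -.230 .13 30
```

```text
0 0 -0.0833 0.2449 0.5001 0.95  rows>= 4
```

Emit:
{"op": "send_rows", "data": {"moves": "0 0 -0.0833 0.2449 0.5001 0.95 0.3;0 0 -0.0833 0.2449 0.5001 0.95 0.3;0 0 -0.0833 0.2449 0.5001 0.95 0.3;0 0 -0.0833 0.2449 0.5001 0.95 0.3;0 0 -0.0833 0.2449 0.5001 0.95 0;0 0 -0.0833 0.2449 0.5001 0.95 0;0 0 -0.0833 0.2449 0.5001 0.95 0"}}

```text
time: 3.32
eef_pos: [0.5198, -0.2296, 0.1326]
tcp_rot: [0.966, 0.259, 0.001, 0.001]
contact_force: [0.5, -0.7, -0.4]
opening: 0.499
finger_force: 0.0
```

```bash
python3 - <<'E'
from h import *
c=snap('wrist','w2.png'); s=ctrl.get_state(); print(s['eef_pos'],s['opening']); print(open('cmd.txt').read())
E
```

```text
[ 0.51967045 -0.22956857  0.13242626] 0.49424269508899216
0.519003 -0.230004 0.130000 29.9997
```

View pics/w2.png

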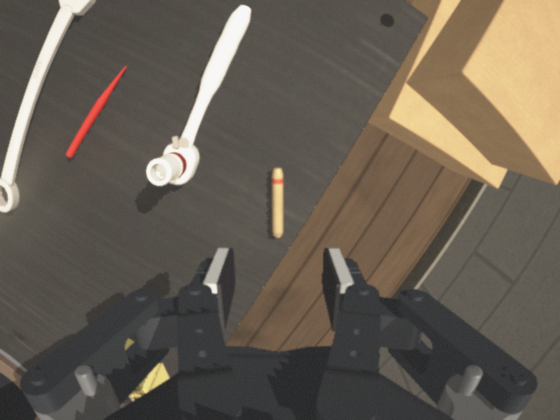

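The needle holder is at (278,203), nearly in line with the jaws, and the bench edge passes to its right. I'll measure it precisely.

```bash
python3 - <<'E'
from h import *
c=load('w2.png'); h=cv2.cvtColor(c['image'],cv2.COLOR_RGB2HSV); 
m=bright(c,110)
comps(c,m,(264,292,160,245),.0045)
m[:]=(h[:,:,1]>140)&(c['image'][:,:,0]>110)
comps(c,m,(60,132,60,165),.004)
s=ctrl.get_state(); print(s['eef_pos'],s['opening'])
E
```

```text
[ 518.4 -230.5] size [60.9 10. ] deg 29.7 px [278. 202.] z 0.0045
[509.2 -49.5] size [ 9.2 99.8] deg -12.0 px [ 95. 112.] z 0.004
[ 0.51967045 -0.22956857  0.13242626] 0.49424269508899216
```

```bash
echo ".5197 -.2296 .1324 30" > cmd.txt; python3 plan.py .5184 -.2305 .03 29.7
```

```text
0 0 0.0008 -0.0079 0.0006 0.512  rows>= 2
```

Emit:
{"op": "send_rows", "data": {"moves": "0 0 0.0008 -0.0079 0.0006 0.3 -0.3;0 0 0.0008 -0.0079 0.0006 0.512 -0.3;0 0 0.0008 -0.0079 0.0006 0.512 -0.3;0 0 0.0008 -0.0079 0.0006 0.512 -0.3;0 0 0.0008 -0.0079 0.0006 0.512 -0.3;0 0 0.0008 -0.0079 0.0006 0.512 -0.3"}}

```text
time: 4.12
eef_pos: [0.5187, -0.2312, 0.03]
tcp_rot: [0.967, 0.256, 0.001, 0.001]
contact_force: [0.2, 0.2, -0.0]
opening: 0.348
finger_force: 0.0
```

Emit:
{"op": "send_rows", "data": {"moves": "0 0 0 0 0 0.0675 -0.3;0 0 0 0 0 0.0675 -0.3;0 0 0 0 0 0.0675 -0.3;0 0 0 0 0 0.0675 -1;0 0 0 0 0 0.0675 -1;0 0 0 0 0 0.0675 -1;0 0 0 0 0 0.0675 -1;0 0 0 0 0 0.0675 -1;0 0 0 0 0 0.0675 -1", "newtons": 40}}

```text
time: 5.25
eef_pos: [0.5176, -0.2305, 0.0145]
tcp_rot: [0.967, 0.256, 0.0, 0.0]
contact_force: [-0.1, -0.1, 2.2]
opening: 0.086
finger_force: 42.8
```

Emit:
{"op": "send_rows", "data": {"moves": "0 0 0 0 0 -0.1 -1;0 0 0 0 0 -0.65 -1;0 0 0 0 0 -0.65 -1;0 0 0 0 0 -0.65 -1;0 0 0 0 0 -0.65 -1;0 0 0 0 0 -0.65 -1"}}

```text
time: 6.0
eef_pos: [0.5164, -0.2297, 0.1426]
tcp_rot: [0.967, 0.256, -0.001, -0.001]
contact_force: [-0.4, -0.3, -0.1]
opening: 0.085
finger_force: 42.5
```

```bash
python3 - <<'E'
from h import *
c=snap('wrist','w3.png'); s=ctrl.get_state(); print(s['eef_pos'],s['opening'],s['finger_force'])
open('cmd.txt','w').write('%f %f %f 29.7'%tuple(s['eef_pos']))
z=s['eef_pos'][2]-.0105+.0
m=bright(c,110)
comps(c,m,(255,305,170,290),z)
E
```

```text
[ 0.51644564 -0.2297397   0.14246798] 0.08757477492569833 42.501704692840576
[ 511.1 -222.6] size [23.6  5.2] deg 28.1 px [260. 267.] z 0.13196797592722329
[ 526.3 -228.2] size [44.6 16.9] deg 31.4 px [287. 251.] z 0.13196797592722329
```

View pics/w3.png

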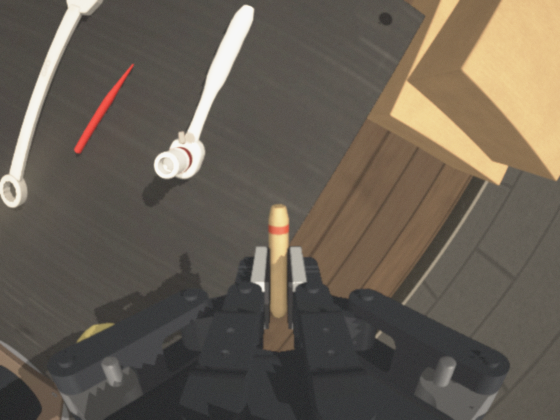

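The needle holder is held, with its ends at about (278,206) and (278,318). Next I carry it to the rests, high, and measure them.

```bash
python3 - <<'E'
from h import *
c=load('w3.png'); s=np.array([.51644,-.22974])
for v in (206,318): 
    d=pt(c,278,v,.1325,True)[:2]-s; a=np.radians(29.7); print((d@[np.cos(a),np.sin(a)])*1000,(d@[np.sin(a),-np.cos(a)])*1000)
E
python3 plan.py .50 -.05 .25 10; python3 plan.py .47 .12 .25 -4; python3 plan.py .43 .28 .25 -4
```

```text
30.304687526516016 -0.31803219545163697
-30.404210450812457 -0.3417387511736851
0 0 0.0547 0.3738 -0.8214 -0.5377  rows>= 4 
0 0 0.0389 0 -0.8631 0  rows>= 3 
0 0 0 -0.2552 -0.7842 0  rows>= 3
```

Emit:
{"op": "send_rows", "data": {"moves": "0 0 0.0547 0.3738 -0.8214 -0.5377 -1;0 0 0.0547 0.3738 -0.8214 -0.5377 -1;0 0 0.0547 0.3738 -0.8214 -0.5377 -1;0 0 0.0547 0.3738 -0.8214 -0.5377 -1;0 0 0.0547 0.3738 -0.8214 -0.5377 -1;0 0 0.0547 0.3738 -0.8214 -0.5377 -1;0 0 0.0547 0.3738 -0.8214 -0.5377 -1"}}

```text
time: 6.92
eef_pos: [0.5006, -0.0519, 0.2502]
tcp_rot: [0.996, 0.086, -0.001, -0.0]
contact_force: [0.2, 0.2, 0.1]
opening: 0.09
finger_force: 42.5
```

Emit:
{"op": "send_rows", "data": {"moves": "0 0 0.0389 0 -0.8631 0 -1;0 0 0.0389 0 -0.8631 0 -1;0 0 0.0389 0 -0.8631 0 -1;0 0 0.0389 0 -0.8631 0 -1;0 0 0.0389 0 -0.8631 0 -1;0 0 0.0389 0 -0.8631 0 -1"}}

```text
time: 7.68
eef_pos: [0.4714, 0.1178, 0.2516]
tcp_rot: [0.999, -0.036, -0.0, 0.0]
contact_force: [0.8, -0.7, -0.7]
opening: 0.088
finger_force: 42.5
```

Emit:
{"op": "send_rows", "data": {"moves": "0 0 0 -0.2552 -0.7842 0 -1;0 0 0 -0.2552 -0.7842 0 -1;0 0 0 -0.2552 -0.7842 0 -1;0 0 0 -0.2552 -0.7842 0 -1;0 0 0 -0.2552 -0.7842 0 -1;0 0 0 -0.2552 -0.7842 0 -1;0 0 0 -0.2552 -0.7842 0 -1;0 0 0 -0.2552 -0.7842 0 -1"}}

```text
time: 8.68
eef_pos: [0.4313, 0.2787, 0.252]
tcp_rot: [0.999, -0.035, 0.0, -0.0]
contact_force: [-0.7, 0.5, -0.2]
opening: 0.091
finger_force: 42.5
```

```bash
python3 - <<'E'
from h import *
c=snap('wrist','w4.png'); s=ctrl.get_state(); print(s['eef_pos'],s['tcp_rot'],s['time'],open('cmd.txt').read())
E
```

```text
[0.43119368 0.27882972 0.25201219] [ 9.99382249e-01 -3.51442423e-02  5.67251424e-05  5.72057315e-06] 8.725 0.430006 0.280008 0.250008 -3.9960
```

View pics/w4.png

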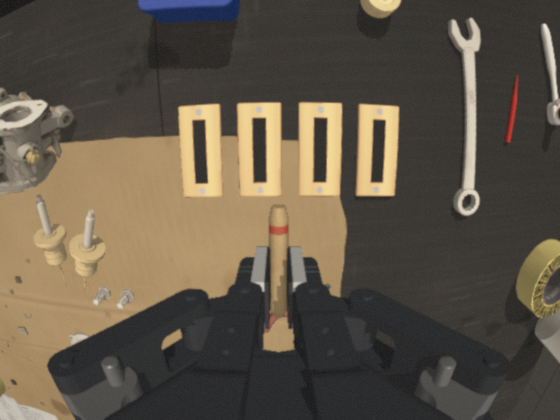

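All four rests are visible, with strip centres at about (200,152), (260,149), (320,149) and (378,151). I'll measure the strips.

```bash
python3 - <<'E'
from h import *
c=load('w4.png'); m=(c['image'].max(2)<110).astype(np.uint8)
for x in (200,260,320,378): comps(c,m,(x-14,x+14,112,192),.008,amin=300)
c=load('top0.png'); m=(c['image'].max(2)<110).astype(np.uint8)
for x in (181,208,235,263): comps(c,m,(x-7,x+7,242,282),.008,False,50)
E
```

```text
[466.7 368.8] size [13.8 73.7] deg -3.8 px [200. 151.] z 0.008
[462.4 298.9] size [13.9 73.6] deg -4.5 px [259. 150.] z 0.008
[457.7 228.8] size [13.9 73.9] deg -3.7 px [320. 150.] z 0.008
[453.4 158.7] size [14.  73.7] deg -3.7 px [378. 151.] z 0.008
[465.7 370. ] size [12.7 72.2] deg -3.8 px [181. 258.] z 0.008
[461.9 300. ] size [12.6 70.1] deg -3.9 px [208. 260.] z 0.008
[456.7 230.2] size [12.7 70.1] deg -3.8 px [235. 262.] z 0.008
[451.6 160.3] size [12.5 69.9] deg -3.7 px [262. 263.] z 0.008
```

```bash
echo ".4312 .2788 .252 -4.03" > cmd.txt; python3 plan.py .4667 .3688 .06 -3.7
```

```text
0 0 -0.0009 0.1454 -0.4614 0.96  rows>= 4
```

Emit:
{"op": "send_rows", "data": {"moves": "0 0 -0.0009 0.1454 -0.4614 0.5 -1;0 0 -0.0009 0.1454 -0.4614 0.96 -1;0 0 -0.0009 0.1454 -0.4614 0.96 -1;0 0 -0.0009 0.1454 -0.4614 0.96 -1;0 0 -0.0009 0.1454 -0.4614 0.96 -1;0 0 -0.0009 0.1454 -0.4614 0.96 -1;0 0 -0.0009 0.1454 -0.4614 0.96 -1;0 0 -0.0009 0.1454 -0.4614 0.96 -1;0 0 -0.0009 0.1454 -0.4614 0.96 -1"}}

```text
time: 9.85
eef_pos: [0.4668, 0.3693, 0.061]
tcp_rot: [0.999, -0.032, 0.001, -0.0]
contact_force: [-0.3, -0.1, -0.8]
opening: 0.089
finger_force: 42.5
```

```bash
cat > sync.py <<'E'
import numpy as np
from plant import ctrl
from scipy.spatial.transform import Rotation as R
P=[];H=[]
s=ctrl.get_state(); q=R.from_quat(s['tcp_rot']).as_matrix(); p=s['eef_pos']; h=np.degrees(np.arctan2(q[1,0],q[0,0]))
open('cmd.txt','w').write('%f %f %f %f'%(*p,h)); print(p.round(4),'head',h.round(2),'tilt',q[:2,2].round(4),'t',s['time'],'f',s['contact_force'].round(1),s['opening'],s['finger_force'])
E
python3 sync.py; python3 plan.py .4667 .3688 .0245 -3.7
```

```text
[0.4668 0.3693 0.061 ] head -3.67 tilt [0.0014 0.0008] t 9.85 f [-0.3 -0.1 -0.8] 0.0891154996231038 42.506375312805176
0 0 0.0001 -0.0004 0.0027 0.1824  rows>= 1
```

Emit:
{"op": "send_rows", "data": {"moves": "0 0 0 0 0.0027 0.18 -1;0 0 0 0 0.0027 0.18 -1;0 0 0 0 0.0027 0.19 -1;0 0 0 0 0.0027 0.19 -1;0 0 0 0 0.0027 0.1925 -1;0 0 0 0 0.0027 0.1925 -1"}}

```text
time: 10.6
eef_pos: [0.4665, 0.3688, 0.0225]
tcp_rot: [0.999, -0.032, 0.0, 0.0]
contact_force: [-0.6, -2.2, 4.7]
opening: 0.088
finger_force: 47.4
```

Contact felt (4.7 N). Now release and lift.

Emit:
{"op": "send_rows", "data": {"moves": "0 0 0 0 0 0 -0.75;0 0 0 0 0 0 -0.65;0 0 0 0 0 0 -0.55;0 0 0 0 0 0 -0.5;0 0 0 0 0 -0.05 -0.5;0 0 0 0 0 -0.3 -0.5;0 0 0 0 0 -0.8 -0.5;0 0 0 0 0 -0.8 -0.5;0 0 0 0 0 -0.8 -0.5;0 0 0 0 0 -0.8 -0.5;0 0 0 0 0 -0.8 -0.5"}}

```text
time: 11.98
eef_pos: [0.4651, 0.3678, 0.1787]
tcp_rot: [0.999, -0.032, -0.002, 0.001]
contact_force: [-0.3, -0.2, 0.5]
opening: 0.254
finger_force: 0.0
```

```bash
python3 sync.py; python3 - <<'E'
from h import *
c=snap('wrist','w5.png')
E
```

```text
[0.4651 0.3678 0.1787] head -3.67 tilt [-0.0045 -0.0027] t 11.975 f [-0.3 -0.2  0.5] 0.254323125659315 0.0
```

View pics/w5.png

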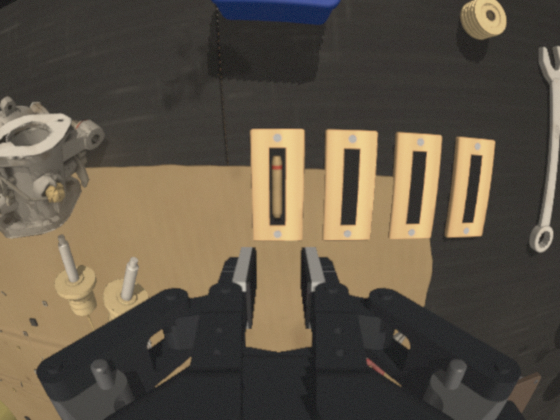

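The needle holder lies centred on rest_d at (277,188). Next is the scriber.

```bash
python3 plan.py .48 .20 .2 -8; python3 plan.py .50 .03 .2 -12;python3 plan.py .509 -.0495 .12 -12
```

```text
0 0 0.012 0.1282 0.8325 -0.1066  rows>= 3 
0 0 0.0111 0.2172 0.8279 -0  rows>= 3 
0 0 0 0.1265 0.3795 0.4  rows>= 2
```

Emit:
{"op": "send_rows", "data": {"moves": "0 0 0.012 0.1282 0.8325 -0.1066 -0.5;0 0 0.012 0.1282 0.8325 -0.1066 -0.5;0 0 0.012 0.1282 0.8325 -0.1066 -0.3;0 0 0.012 0.1282 0.8325 -0.1066 -0.3;0 0 0.012 0.1282 0.8325 -0.1066 -0.3;0 0 0.012 0.1282 0.8325 -0.1066 -0.3"}}

```text
time: 12.78
eef_pos: [0.4809, 0.2019, 0.2021]
tcp_rot: [0.998, -0.069, -0.001, 0.0]
contact_force: [0.6, 1.4, 0.3]
opening: 0.351
finger_force: 0.0
```

Emit:
{"op": "send_rows", "data": {"moves": "0 0 0.0111 0.2172 0.8279 0 -0.3;0 0 0.0111 0.2172 0.8279 0 -0.3;0 0 0.0111 0.2172 0.8279 0 -0.3;0 0 0.0111 0.2172 0.8279 0 -0.3;0 0 0.0111 0.2172 0.8279 0 -0.3;0 0 0.0111 0.2172 0.8279 0 -0.3"}}

```text
time: 13.52
eef_pos: [0.5012, 0.0325, 0.2025]
tcp_rot: [0.995, -0.103, -0.0, -0.0]
contact_force: [-0.2, -0.0, -0.0]
opening: 0.35
finger_force: 0.0
```

Emit:
{"op": "send_rows", "data": {"moves": "0 0 0 0.1265 0.3795 0.4 -0.3;0 0 0 0.1265 0.3795 0.4 -0.3;0 0 0 0.1265 0.3795 0.4 -0.3;0 0 0 0.1265 0.3795 0.4 -0.3;0 0 0 0.1265 0.3795 0.4 -0.3;0 0 0 0.1265 0.3795 0.4 -0.3;0 0 0 0.1265 0.3795 0.4 -0.3;0 0 0 0.1265 0.3795 0.4 -0.3"}}

```text
time: 14.52
eef_pos: [0.5105, -0.0484, 0.1231]
tcp_rot: [0.995, -0.104, 0.0, 0.0]
contact_force: [-0.6, -0.0, -0.0]
opening: 0.347
finger_force: 0.0
```

```bash
python3 sync.py; python3 - <<'E'
from h import *
c=snap('wrist','w6.png'); h=cv2.cvtColor(c['image'],cv2.COLOR_RGB2HSV)
m=((h[:,:,1]>140)&(c['image'][:,:,0]>90)&((h[:,:,0]<8)|(h[:,:,0]>172))).astype(np.uint8)
comps(c,m,(180,380,60,330),.004)
E
```

```text
[ 0.5105 -0.0484  0.1231] head -11.96 tilt [ 0.0005 -0.0001] t 14.525 f [-0.6 -0.  -0. ] 0.34719624153014056 0.0
[509.4 -50.1] size [  8.2 100.2] deg -11.6 px [281. 203.] z 0.004
```

```bash
python3 plan.py .5093 -.0500 .03 -11.7  .5093 -.0500 .0158 -11.7
```

```text
0 0 -0.0007 -0.0041 0.0091 0.4654  rows>= 2 
0 0 -0.0007 -0.0041 0.0091 0.5364  rows>= 1
```

Emit:
{"op": "send_rows", "data": {"moves": "0 0 -0.0007 -0.0041 0.0091 0.3 -0.3;0 0 -0.0007 -0.0041 0.0091 0.4654 -0.5;0 0 -0.0007 -0.0041 0.0091 0.4654 -0.5;0 0 -0.0007 -0.0041 0.0091 0.4654 -0.5;0 0 -0.0007 -0.0041 0.0091 0.5364 -0.5;0 0 -0.0007 -0.0041 0.0091 0.5364 -0.5;0 0 -0.0007 -0.0041 0.0091 0.5364 -0.5;0 0 -0.0007 -0.0041 0.0091 0.5364 -0.5;0 0 -0.0007 -0.0041 0.0091 0.5364 -0.5"}}

```text
time: 15.7
eef_pos: [0.5094, -0.0502, 0.0158]
tcp_rot: [0.995, -0.102, 0.0, 0.0]
contact_force: [0.2, -0.0, 0.8]
opening: 0.249
finger_force: 0.0
```

Emit:
{"op": "send_rows", "data": {"moves": "0 0 0 0 0 0 -1;0 0 0 0 0 0 -1;0 0 0 0 0 0 -1;0 0 0 0 0 0 -1;0 0 0 0 0 0 -1"}}

```text
time: 16.32
eef_pos: [0.5093, -0.0502, 0.0157]
tcp_rot: [0.995, -0.102, 0.0, 0.0]
contact_force: [-0.2, 0.6, 2.1]
opening: 0.069
finger_force: 40.0
```

Emit:
{"op": "send_rows", "data": {"moves": "0 0 0 0 0 -0.1 -1;0 0 0 0 0 -0.4 -1;0 0 0 0 0 -0.65 -1;0 0 0 0 0 -0.65 -1;0 0 0 0 0 -0.65 -1;0 0 0 0 0 -0.65 -1;0 0 0 0 0 -0.65 -1"}}

```text
time: 17.2
eef_pos: [0.5082, -0.0499, 0.1437]
tcp_rot: [0.995, -0.102, -0.002, -0.0]
contact_force: [0.3, -0.1, -0.2]
opening: 0.071
finger_force: 39.7
```

```bash
python3 sync.py; python3 - <<'E'
from h import *
c=snap('wrist','w7.png'); s=ctrl.get_state()
p=s['eef_pos']; h=cv2.cvtColor(c['image'],cv2.COLOR_RGB2HSV)
m=((h[:,:,1]>140)&(c['image'][:,:,0]>60)&((h[:,:,0]<8)|(h[:,:,0]>172))).astype(np.uint8)
ys,xs=np.nonzero(m[120:400,260:300]); a=np.radians(-11.7)
for v in (ys.min()+120,ys.max()+120):
    u=xs[ys+120==v].mean()+260; d=pt(c,u,v,p[2]-.0117,True)[:2]-p[:2]; print(u,v,d@[np.cos(a),np.sin(a)]*1000,d@[np.sin(a),-np.cos(a)]*1000)
E
cp cmd.txt c0.txt
python3 plan.py .50 .12 .16 -8; python3 plan.py .4624 .2989 .06 -3.7
```

```text
[ 0.5082 -0.0499  0.1437] head -11.73 tilt [-0.0032  0.001 ] t 17.2 f [ 0.3 -0.1 -0.2] 0.07058930336330624 39.65781692415476
278.0 161 50.06616124035317 -0.2850822876897652
278.0 345 -50.86392200988874 -0.3914296965347352
0 0 -0.0104 -0.2129 -0.8234 -0.0814  rows>= 3 
0 0 -0.0119 -0.3104 -0.8597 0.5  rows>= 4
```

View pics/w7.png

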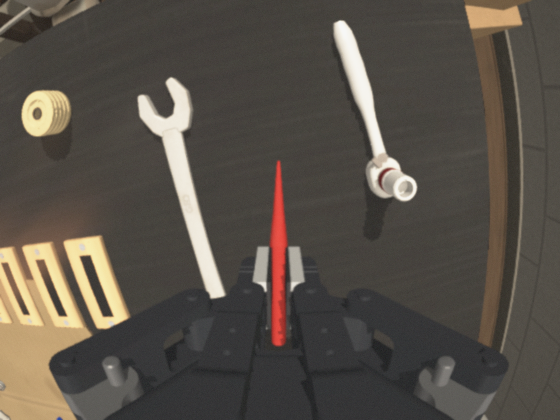

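The scriber is held centred and straight, spanning (278,161) to (278,345). On to rest_c.

Emit:
{"op": "send_rows", "data": {"moves": "0 0 -0.0104 -0.2129 -0.8234 -0.0814 -1;0 0 -0.0104 -0.2129 -0.8234 -0.0814 -1;0 0 -0.0104 -0.2129 -0.8234 -0.0814 -1;0 0 -0.0104 -0.2129 -0.8234 -0.0814 -1;0 0 -0.0104 -0.2129 -0.8234 -0.0814 -1;0 0 -0.0104 -0.2129 -0.8234 -0.0814 -1"}}

```text
time: 18.0
eef_pos: [0.501, 0.1186, 0.1613]
tcp_rot: [0.998, -0.07, -0.0, 0.0]
contact_force: [0.1, -0.2, 0.5]
opening: 0.07
finger_force: 39.7
```

Emit:
{"op": "send_rows", "data": {"moves": "0 0 -0.0119 -0.3104 -0.8597 0.1 -1;0 0 -0.0119 -0.3104 -0.8597 0.1 -1;0 0 -0.0119 -0.3104 -0.8597 0.3 -1;0 0 -0.0119 -0.3104 -0.8597 0.5 -1;0 0 -0.0119 -0.3104 -0.8597 0.5 -1;0 0 -0.0119 -0.3104 -0.8597 0.5 -1;0 0 -0.0119 -0.3104 -0.8597 0.5 -1;0 0 -0.0119 -0.3104 -0.8597 0.5 -1;0 0 -0.0119 -0.3104 -0.8597 0.5 -1;0 0 -0.0119 -0.3104 -0.8597 0.5 -1"}}

```text
time: 19.25
eef_pos: [0.4635, 0.2986, 0.0622]
tcp_rot: [0.999, -0.032, 0.0, -0.0]
contact_force: [-0.9, -0.0, -0.5]
opening: 0.067
finger_force: 39.7
```

```bash
python3 sync.py; python3 plan.py .4626 .2989 .0255 -3.7 .4626 .2989 .0237 -3.7
```

```text
[0.4635 0.2986 0.0622] head -3.71 tilt [0.0006 0.0003] t 19.25 f [-0.9 -0.  -0.5] 0.06734169454092573 39.65765191242099
0 0 -0 -0.0048 -0.0012 0.1835  rows>= 1 
0 0 -0 -0.0048 -0.0012 0.1925  rows>= 1
```

Emit:
{"op": "send_rows", "data": {"moves": "0 0 0 -0.0048 -0.0012 0.15 -1;0 0 0 -0.0048 -0.0012 0.1835 -1;0 0 0 -0.0048 -0.0012 0.1835 -1;0 0 0 -0.0048 -0.0012 0.1925 -1;0 0 0 -0.0048 -0.0012 0.1925 -1;0 0 0 -0.0048 -0.0012 0.1925 -1;0 0 0 -0.0048 -0.0012 0.1925 -1"}}

```text
time: 20.12
eef_pos: [0.4629, 0.2991, 0.0238]
tcp_rot: [0.999, -0.032, 0.001, -0.0]
contact_force: [-0.0, 1.1, 2.0]
opening: 0.073
finger_force: 39.8
```

Emit:
{"op": "send_rows", "data": {"moves": "0 0 0 0 0 0 -0.75;0 0 0 0 0 0 -0.65;0 0 0 0 0 0 -0.55;0 0 0 0 0 0 -0.5;0 0 0 0 0 -0.05 -0.5;0 0 0 0 0 -0.3 -0.5;0 0 0 0 0 -0.8 -0.5;0 0 0 0 0 -0.8 -0.5;0 0 0 0 0 -0.8 -0.5;0 0 0 0 0 -0.8 -0.5;0 0 0 0 0 -0.8 -0.5;0 0 0 0 0 -0.8 -0.5"}}

```text
time: 21.62
eef_pos: [0.4616, 0.2986, 0.1816]
tcp_rot: [0.999, -0.032, -0.001, 0.001]
contact_force: [-0.1, -0.5, -0.4]
opening: 0.251
finger_force: 0.0
```

```bash
python3 sync.py; python3 - <<'E'
from h import *
c=snap('wrist','w8.png'); h=cv2.cvtColor(c['image'],cv2.COLOR_RGB2HSV)
m=((h[:,:,1]>140)&(c['image'][:,:,0]>80)&((h[:,:,0]<8)|(h[:,:,0]>172))).astype(np.uint8)
comps(c,m,(240,320,100,250),.012)
E
python3 plan.py .51 .12 .2 0;python3 plan.py .54 -.05 .2 6; python3 plan.py .55 -.138 .14 6
```

```text
[0.4616 0.2986 0.1816] head -3.7 tilt [-0.0029 -0.0012] t 21.625 f [-0.1 -0.5 -0.4] 0.25070047737475437 0.0
[460.7 299.2] size [ 8.6 91. ] deg -4.0 px [277. 189.] z 0.012
0 0 -0.0103 0.2989 0.8754 -0.0921  rows>= 3 
0 0 -0.0166 0.1498 0.8501 0  rows>= 3 
0 0 -0 0.0039 0.4428 0.3  rows>= 2
```

Emit:
{"op": "send_rows", "data": {"moves": "0 0 -0.0103 0.2989 0.8754 -0.0921 -0.3;0 0 -0.0103 0.2989 0.8754 -0.0921 -0.3;0 0 -0.0103 0.2989 0.8754 -0.0921 -0.1;0 0 -0.0103 0.2989 0.8754 -0.0921 -0.1;0 0 -0.0103 0.2989 0.8754 -0.0921 -0.1;0 0 -0.0103 0.2989 0.8754 -0.0921 -0.1"}}

```text
time: 22.42
eef_pos: [0.5102, 0.1215, 0.2011]
tcp_rot: [1.0, 0.001, -0.001, -0.0]
contact_force: [0.4, 0.2, 0.2]
opening: 0.451
finger_force: 0.0
```

Emit:
{"op": "send_rows", "data": {"moves": "0 0 -0.0166 0.1498 0.8501 0 -0.1;0 0 -0.0166 0.1498 0.8501 0 -0.1;0 0 -0.0166 0.1498 0.8501 0 -0.1;0 0 -0.0166 0.1498 0.8501 0 -0.1;0 0 -0.0166 0.1498 0.8501 0 -0.1;0 0 -0.0166 0.1498 0.8501 0 -0.1"}}

```text
time: 23.18
eef_pos: [0.5405, -0.0479, 0.2015]
tcp_rot: [0.999, 0.054, -0.0, -0.0]
contact_force: [0.0, 0.5, -0.6]
opening: 0.449
finger_force: 0.0
```

Emit:
{"op": "send_rows", "data": {"moves": "0 0 0 0.0039 0.4428 0.3 -0.1;0 0 0 0.0039 0.4428 0.3 -0.1;0 0 0 0.0039 0.4428 0.3 -0.1;0 0 0 0.0039 0.4428 0.3 -0.1;0 0 0 0.0039 0.4428 0.3 -0.1;0 0 0 0.0039 0.4428 0.3 -0.1;0 0 0 0.0039 0.4428 0.3 -0.1"}}

```text
time: 24.05
eef_pos: [0.551, -0.1372, 0.1423]
tcp_rot: [0.999, 0.053, 0.0, 0.0]
contact_force: [0.4, -0.0, 0.6]
opening: 0.449
finger_force: 0.0
```

```bash
python3 sync.py; python3 - <<'E'
from h import *
c=snap('wrist','w9.png'); cv2.imwrite('pics/w9.png',c['image'][:,:,::-1])
E
```

```text
[ 0.551  -0.1372  0.1423] head 6.03 tilt [ 0.0009 -0.0004] t 24.05 f [ 0.4 -0.   0.6] 0.44902951742665065 0.0
```

View pics/w9.png

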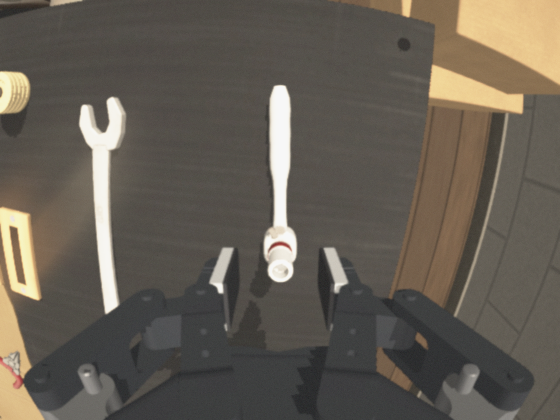

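The ratchet's handle tip is at (280,86), its head at (280,245) and the socket top at (281,271). I'll work out its axis.

```bash
python3 - <<'E'
from h import *
c=load('w9.png'); m=bright(c,110)
P=[]
for r in range(90,222,6):
    q=np.nonzero(m[r,255:305])[0]+255; P.append(pt(c,(q[0]+q[-1])/2,r,.010,True)[:2])
P=np.array(P); k=np.polyfit(P[:,0],P[:,1],1); print('heading',np.degrees(np.arctan(k[0])), 'resid mm',(P[:,1]-np.polyval(k,P[:,0])).round(4)*1000)
r=np.nonzero(m[60:120,280])[0][0]+60; tip=pt(c,280,r,.006,True)
d=np.array([1,k[0]])/np.hypot(1,k[0]); so=pt(c,281,271,.058,True)[:2]
print('tip',r,tip,'centre',tip[:2]-d*.0765,'grip',tip[:2]-d*.0965,'socket',so,'tip-socket',(tip[:2]-so)@d, 'grip y on line',np.polyval(k,(tip[:2]-d*.0965)[0]))
E
```

```text
heading 6.0656131978546854 resid mm [ 0.1  0.1  0.1 -0.3  0.1  0.1  0.1  0.1  0.1  0.1  0.1  0.1 -0.3 -0.3
  0.1  0.1 -0.3  0.1  0.1  0.1  0.1  0.1]
tip 84 [ 0.64626809 -0.12844393  0.006     ] centre [ 0.57019637 -0.13652748] grip [ 0.55030834 -0.13864083] socket [ 0.51032263 -0.14338256] tip-socket 0.1367628956533416 grip y on line -0.13827244250434623
```

```bash
python3 plan.py .5500 -.1383 .03 6.06  .5500 -.1383 .0165 6.06
```

```text
0 0 -0.0001 -0.0057 0.005 0.5615  rows>= 2 
0 0 -0.0001 -0.0057 0.005 0.629  rows>= 1
```

Emit:
{"op": "send_rows", "data": {"moves": "0 0 0 -0.0057 0.005 0.3 -0.1;0 0 0 -0.0057 0.005 0.5615 -0.1;0 0 0 -0.0057 0.005 0.5615 -0.1;0 0 0 -0.0057 0.005 0.5615 -0.1;0 0 0 -0.0057 0.005 0.629 -0.1;0 0 0 -0.0057 0.005 0.629 -0.1;0 0 0 -0.0057 0.005 0.629 -0.1;0 0 0 -0.0057 0.005 0.629 -0.1", "newtons": 60}}

```text
time: 25.1
eef_pos: [0.5501, -0.1389, 0.0164]
tcp_rot: [0.999, 0.052, 0.0, 0.0]
contact_force: [0.5, 0.0, 0.8]
opening: 0.448
finger_force: 0.0
```

Emit:
{"op": "send_rows", "data": {"moves": "0 0 0 0 0 0 -0.5;0 0 0 0 0 0 -1;0 0 0 0 0 0 -1;0 0 0 0 0 0 -1;0 0 0 0 0 0 -1;0 0 0 0 0 0 -1", "newtons": 70}}

```text
time: 25.85
eef_pos: [0.5499, -0.1389, 0.0163]
tcp_rot: [0.999, 0.052, 0.0, 0.0]
contact_force: [-2.2, -0.4, 4.9]
opening: 0.129
finger_force: 68.7
```

Emit:
{"op": "send_rows", "data": {"moves": "0 0 0 0 0 -0.1 -1;0 0 0 0 0 -0.4 -1;0 0 0 0 0 -0.7 -1;0 0 0 0 0 -0.7 -1;0 0 0 0 0 -0.7 -1;0 0 0 0 0 -0.7 -1;0 0 0 0 0 -0.7 -1;0 0 0 0 0 -0.7 -1"}}

```text
time: 26.85
eef_pos: [0.5493, -0.1386, 0.1547]
tcp_rot: [0.999, 0.052, -0.001, -0.001]
contact_force: [-0.1, -0.5, -2.0]
opening: 0.125
finger_force: 69.0
```

```bash
python3 sync.py; python3 - <<'E'
from h import *
c=snap('wrist','w10.png')
E
```

```text
[ 0.5493 -0.1386  0.1547] head 5.99 tilt [-0.002   0.0009] t 26.85 f [-0.1 -0.5 -2. ] 0.12504917488663436 68.95608570805052
```

View pics/w10.png

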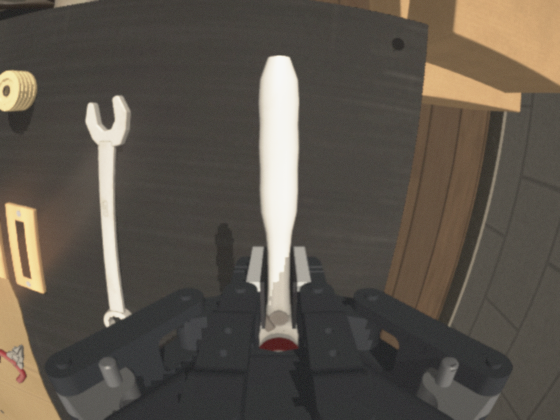

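The ratchet is held and in line with the jaws, handle tip at (280,57). I'll check the tip distance and plan the carry.

```bash
python3 - <<'E'
from h import *
c=load('w10.png'); p=np.array([.5493,-.1386]); t=pt(c,280,56,.1547-.0163+.008,True)[:2]-p; a=np.radians(6)
print(t@[np.cos(a),np.sin(a)],t@[np.sin(a),-np.cos(a)])
E
python3 plan.py .51 .05 .18 0;python3 plan.py .46 .15 .16 -3.7; python3 plan.py .4377 .2301 .07 -3.7
```

```text
0.09566060245831236 0.0005597801907175706
0 0 0.0166 -0.0969 -0.9581 -0.1266  rows>= 4 
0 0 0.0103 -0.25 -0.5001 0.1  rows>= 2 
0 0 0 -0.1371 -0.3924 0.45  rows>= 2
```

Emit:
{"op": "send_rows", "data": {"moves": "0 0 0.0166 -0.0969 -0.9581 -0.1266 -1;0 0 0.0166 -0.0969 -0.9581 -0.1266 -1;0 0 0.0166 -0.0969 -0.9581 -0.1266 -1;0 0 0.0166 -0.0969 -0.9581 -0.1266 -1;0 0 0.0166 -0.0969 -0.9581 -0.1266 -1;0 0 0.0166 -0.0969 -0.9581 -0.1266 -1;0 0 0.0166 -0.0969 -0.9581 -0.1266 -1"}}

```text
time: 27.78
eef_pos: [0.5108, 0.0485, 0.1809]
tcp_rot: [1.0, -0.001, -0.0, 0.0]
contact_force: [-0.4, -0.2, -2.5]
opening: 0.128
finger_force: 69.2
```

Emit:
{"op": "send_rows", "data": {"moves": "0 0 0.0103 -0.25 -0.5001 0.1 -1;0 0 0.0103 -0.25 -0.5001 0.1 -1;0 0 0.0103 -0.25 -0.5001 0.1 -1;0 0 0.0103 -0.25 -0.5001 0.1 -1;0 0 0.0103 -0.25 -0.5001 0.1 -1"}}

```text
time: 28.4
eef_pos: [0.4615, 0.1488, 0.1617]
tcp_rot: [0.999, -0.033, 0.001, 0.0]
contact_force: [-1.1, 0.6, -2.3]
opening: 0.126
finger_force: 69.5
```

Emit:
{"op": "send_rows", "data": {"moves": "0 0 0 -0.1371 -0.3924 0.2 -1;0 0 0 -0.1371 -0.3924 0.2 -1;0 0 0 -0.1371 -0.3924 0.45 -1;0 0 0 -0.1371 -0.3924 0.45 -1;0 0 0 -0.1371 -0.3924 0.45 -1;0 0 0 -0.1371 -0.3924 0.45 -1;0 0 0 -0.1371 -0.3924 0.45 -1;0 0 0 -0.1371 -0.3924 0.45 -1"}}

```text
time: 29.4
eef_pos: [0.4388, 0.2299, 0.0721]
tcp_rot: [0.999, -0.032, 0.001, -0.0]
contact_force: [-0.4, 0.1, -2.5]
opening: 0.122
finger_force: 69.6
```

```bash
python3 sync.py; python3 plan.py .4377 .2301 .028 -3.7 .4377 .2301 .0245 -3.7
```

```text
[0.4388 0.2299 0.0721] head -3.71 tilt [0.0016 0.0005] t 29.4 f [-0.4  0.1 -2.5] 0.12231204481046586 69.62714828609023
0 0 -0 -0.0053 -0.0006 0.2207  rows>= 1 
0 0 -0 -0.0053 -0.0006 0.2382  rows>= 1
```

Emit:
{"op": "send_rows", "data": {"moves": "0 0 0 -0.0053 -0.0006 0.15 -1;0 0 0 -0.0053 -0.0006 0.2207 -1;0 0 0 -0.0053 -0.0006 0.2207 -1;0 0 0 -0.0053 -0.0006 0.2207 -1;0 0 0 -0.0053 -0.0006 0.2382 -1;0 0 0 -0.0053 -0.0006 0.2382 -1;0 0 0 -0.0053 -0.0006 0.2382 -1;0 0 0 -0.0053 -0.0006 0.2382 -1"}}

```text
time: 30.4
eef_pos: [0.4381, 0.2303, 0.0243]
tcp_rot: [0.999, -0.032, 0.001, -0.0]
contact_force: [0.9, -0.1, 1.5]
opening: 0.126
finger_force: 70.0
```

Emit:
{"op": "send_rows", "data": {"moves": "0 0 0 0 0 0 -0.65;0 0 0 0 0 0 -0.5;0 0 0 0 0 0 -0.4;0 0 0 0 0 0 -0.3;0 0 0 0 0 -0.05 -0.3;0 0 0 0 0 -0.3 -0.3;0 0 0 0 0 -0.8 -0.3;0 0 0 0 0 -0.8 -0.3;0 0 0 0 0 -0.8 -0.3;0 0 0 0 0 -0.8 -0.3;0 0 0 0 0 -0.8 -0.3;0 0 0 0 0 -0.8 -0.3"}}

```text
time: 31.9
eef_pos: [0.4363, 0.2298, 0.182]
tcp_rot: [0.999, -0.032, -0.002, 0.0]
contact_force: [0.2, 0.1, 0.0]
opening: 0.353
finger_force: 0.0
```

```bash
python3 sync.py; python3 - <<'E'
from h import *
c=snap('wrist','w11.png')
E
```

```text
[0.4363 0.2298 0.182 ] head -3.7 tilt [-0.0031 -0.0008] t 31.9 f [0.2 0.1 0. ] 0.3529174556868391 0.0
```

View pics/w11.png

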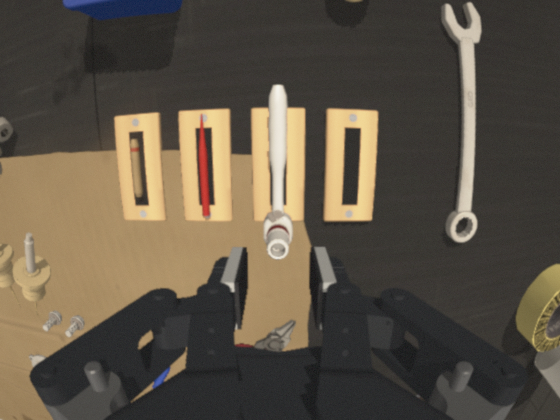

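The ratchet lies along rest_b from (278,85) to (278,250), with the scriber on c and the needle holder on d. The wrench is next.

```bash
python3 - <<'E'
from h import *
c=load('w11.png'); t=pt(c,278,85,.016,True)[:2]; d=np.array([np.cos(np.radians(3.7)),-np.sin(np.radians(3.7))]); print('ratchet centre',t-.0765*d, 'tip',t)
print('socket centre',pt(c,278,247,.066,True))
m=bright(c,100); comps(c,m,(435,490,0,245),.007)
E
python3 plan.py .47 .08 .22 -2;python3 plan.py .495 .029 .17 -0.2
```

```text
ratchet centre [0.45656537 0.22869821] tip [0.53290592 0.22376149]
socket centre [0.40042048 0.23240557 0.066     ]
[495.5  28.7] size [ 49.2 268.1] deg -0.6 px [465. 112.] z 0.007
0 0 -0.0047 0.2165 0.7366 -0.1901  rows>= 3 
0 0 -0.005 0.1338 0.2504 0.25  rows>= 2
```

Ratchet within about 1 mm. Move over the wrench.

Emit:
{"op": "send_rows", "data": {"moves": "0 0 -0.0047 0.2165 0.7366 -0.1901 -0.1;0 0 -0.0047 0.2165 0.7366 -0.1901 -0.1;0 0 -0.0047 0.2165 0.7366 -0.1901 -0.1;0 0 -0.0047 0.2165 0.7366 -0.1901 -0.1;0 0 -0.0047 0.2165 0.7366 -0.1901 -0.1;0 0 -0.0047 0.2165 0.7366 -0.1901 -0.1"}}

```text
time: 32.7
eef_pos: [0.4702, 0.0813, 0.2208]
tcp_rot: [1.0, -0.017, -0.001, -0.0]
contact_force: [0.1, -0.0, 0.0]
opening: 0.449
finger_force: 0.0
```

Emit:
{"op": "send_rows", "data": {"moves": "0 0 -0.005 0.1338 0.2504 0.25 0;0 0 -0.005 0.1338 0.2504 0.25 0;0 0 -0.005 0.1338 0.2504 0.25 0;0 0 -0.005 0.1338 0.2504 0.25 0;0 0 -0.005 0.1338 0.2504 0.25 0;0 0 -0.005 0.1338 0.2504 0.25 0;0 0 -0.005 0.1338 0.2504 0.25 0"}}

```text
time: 33.58
eef_pos: [0.4959, 0.0295, 0.172]
tcp_rot: [1.0, -0.002, 0.0, 0.0]
contact_force: [0.3, -0.4, -0.3]
opening: 0.499
finger_force: 0.0
```

```bash
python3 sync.py; python3 - <<'E'
from h import *
c=snap('wrist','w12.png'); m=bright(c,100); P=[]
for r in range(130,235,7):
    q=np.nonzero(m[r,250:310])[0]+250; P.append([*pt(c,(q[0]+q[-1])/2,r,.011,True)[:2],r,q[0],q[-1]])
P=np.array(P); k=np.polyfit(P[:,0],P[:,1],1); print(np.degrees(np.arctan(k[0])),'y at .4955',np.polyval(k,.4955),'resid',((P[:,1]-np.polyval(k,P[:,0]))*1000).round(1)); print(P[::4].round(3))
E
```

```text
[0.4959 0.0295 0.172 ] head -0.18 tilt [ 0.0007 -0.0001] t 33.575 f [ 0.3 -0.4 -0.3] 0.4993150540803377 0.0
-0.5814413315680537 y at .4955 0.027498314157880628 resid [-0.3  0.1  0.  -0.  -0.1 -0.1  0.3  0.2  0.2  0.1  0.1 -0.  -0.1 -0.1
 -0.2]
[[5.53e-01 2.70e-02 1.30e+02 2.72e+02 2.91e+02]
 [5.27e-01 2.70e-02 1.58e+02 2.72e+02 2.90e+02]
 [5.01e-01 2.80e-02 1.86e+02 2.72e+02 2.89e+02]
 [4.75e-01 2.80e-02 2.14e+02 2.72e+02 2.89e+02]]
```

View pics/w12.png

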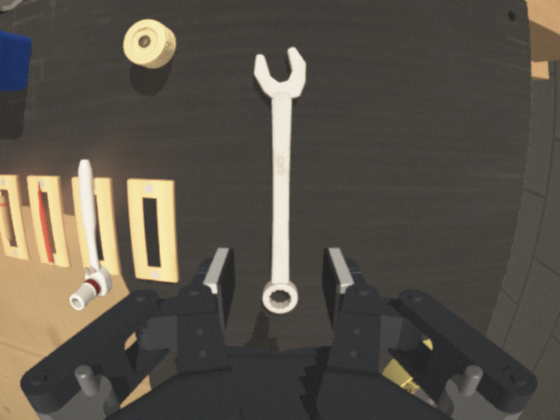

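The wrench fills the view from the jaw tip (292,48) to the ring bottom (281,312), between the open fingers.

```bash
python3 - <<'E'
from h import *
c=load('w12.png'); m=bright(c,100)
r0=np.nonzero(m[30:120,285:300].any(1))[0][0]+30; r1=np.nonzero(m[250:330,281])[0][-1]+250
for z in (.013,.0): print(z,r0,r1,pt(c,292,r0,z,True),pt(c,281,r1,z,True),(pt(c,292,r0,z,True)+pt(c,281,r1,z,True))/2, pt(c,280.5,297,.013,True))
E
cp cmd.txt c0.txt; python3 plan.py .4945 .0276 .035 -.6  .4945 .0276 .0165 -.6
```

```text
0.013 46 313 [0.62821049 0.01722264 0.013     ] [0.36438235 0.02721266 0.013     ] [0.49629642 0.02221765 0.013     ] [0.38487332 0.0277395  0.013     ]
0.0 46 313 [0.63098179 0.01667231 0.        ] [0.35527344 0.02711218 0.        ] [0.49312762 0.02189224 0.        ] [0.38487332 0.0277395  0.013     ]
0 0 0.0012 -0.007 0.0095 0.6851  rows>= 3 
0 0 0.0012 -0.007 0.0095 0.7776  rows>= 1
```

Emit:
{"op": "send_rows", "data": {"moves": "0 0 0.0012 0.002 0.0095 0.3 0;0 0 0.0012 0.002 0.0095 0.6851 0;0 0 0.0012 0.002 0.0095 0.6851 -0.1;0 0 0.0012 0.002 0.0095 0.6851 -0.1;0 0 0.0012 0.002 0.0095 0.7776 -0.1;0 0 0.0012 0.002 0.0095 0.7776 -0.1;0 0 0.0012 0.002 0.0095 0.7776 -0.1;0 0 0.0012 0.002 0.0095 0.7776 -0.1"}}

```text
time: 34.62
eef_pos: [0.4974, 0.0272, 0.0177]
tcp_rot: [1.0, -0.006, 0.001, 0.0]
contact_force: [0.3, 0.2, 0.0]
opening: 0.451
finger_force: 0.0
```

Emit:
{"op": "send_rows", "data": {"moves": "0 0 0 0 0 0 -0.5;0 0 0 0 0 0 -1;0 0 0 0 0 0 -1;0 0 0 0 0 0 -1;0 0 0 0 0 0 -1;0 0 0 0 0 0 -1", "newtons": 90}}

```text
time: 35.38
eef_pos: [0.4967, 0.0273, 0.0171]
tcp_rot: [1.0, -0.005, 0.0, 0.0]
contact_force: [-1.5, 0.1, 4.7]
opening: 0.161
finger_force: 88.1
```

Emit:
{"op": "send_rows", "data": {"moves": "0 0 0 0 0 -0.1 -1;0 0 0 0 0 -0.3 -1;0 0 0 0 0 -0.6 -1;0 0 0 0 0 -0.6 -1;0 0 0 0 0 -0.6 -1;0 0 0 0 0 -0.6 -1;0 0 0 0 0 -0.6 -1;0 0 0 0 0 -0.6 -1"}}

```text
time: 36.38
eef_pos: [0.4957, 0.0274, 0.135]
tcp_rot: [1.0, -0.006, -0.001, -0.0]
contact_force: [0.3, 0.0, -3.6]
opening: 0.161
finger_force: 88.9
```

```bash
python3 sync.py; python3 - <<'E'
from h import *
c=snap('wrist','w13.png'); m=bright(c,100); s=ctrl.get_state(); p=s['eef_pos']; P=[]
for r in range(100,245,6):
    q=np.nonzero(m[r,250:310])[0]+250
    if len(q) and q[-1]-q[0]<40: P.append([*pt(c,(q[0]+q[-1])/2,r,p[2]-.006,True)[:2]])
P=np.array(P); k=np.polyfit(P[:,0],P[:,1],1); print(np.degrees(np.arctan(k[0])),'dy at tcp',np.polyval(k,p[0])-p[1],'resid',((P[:,1]-np.polyval(k,P[:,0]))*1000).round(1))
E
python3 plan.py .4539 .1587 .12 -3.7;python3 plan.py .4539 .1587 .06 -3.7
```

```text
[0.4957 0.0274 0.135 ] head -0.64 tilt [-0.0021  0.0003] t 36.375 f [ 0.3  0.  -3.6] 0.16080021328588479 88.94217364490032
-0.6798937117412953 dy at tcp 0.00024656106269593456 resid [-0.1 -0.1  0.1  0.1  0.1  0.1 -0.1  0.1  0.1  0.1 -0.1 -0.1 -0.1  0.1
  0.1  0.1  0.1 -0.1]
0 0 0.0085 -0.2161 -0.654 0.0751  rows>= 3 
0 0 0 -0 -0 0.3  rows>= 1
```

View pics/w13.png

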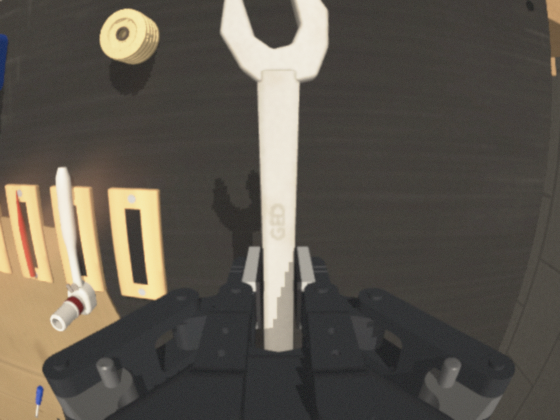

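The wrench is held level and in line. Now to rest_a.

Emit:
{"op": "send_rows", "data": {"moves": "0 0 0.0085 -0.2161 -0.654 0.0751 -1;0 0 0.0085 -0.2161 -0.654 0.0751 -1;0 0 0.0085 -0.2161 -0.654 0.0751 -1;0 0 0.0085 -0.2161 -0.654 0.0751 -1;0 0 0.0085 -0.2161 -0.654 0.0751 -1;0 0 0.0085 -0.2161 -0.654 0.0751 -1;0 0 0.0085 -0.2161 -0.654 0.0751 -1"}}

```text
time: 37.3
eef_pos: [0.4549, 0.1578, 0.1212]
tcp_rot: [0.999, -0.033, 0.0, 0.0]
contact_force: [-0.9, -0.5, -3.5]
opening: 0.164
finger_force: 89.3
```

Emit:
{"op": "send_rows", "data": {"moves": "0 0 0 0 0 0.3 -1;0 0 0 0 0 0.3 -1;0 0 0 0 0 0.3 -1;0 0 0 0 0 0.3 -1;0 0 0 0 0 0.3 -1;0 0 0 0 0 0.3 -1"}}

```text
time: 38.05
eef_pos: [0.4551, 0.1588, 0.0621]
tcp_rot: [0.999, -0.032, 0.001, -0.0]
contact_force: [0.4, -1.1, -3.2]
opening: 0.166
finger_force: 89.4
```

```bash
python3 sync.py; python3 plan.py .4539 .1587 .0275 -3.7 .4539 .1587 .0250 -3.7
```

```text
[0.4551 0.1588 0.0621] head -3.69 tilt [0.002  0.0002] t 38.05 f [ 0.4 -1.1 -3.2] 0.16618338712013656 89.37096431851387
0 0 0 -0.006 0.0007 0.1731  rows>= 1 
0 0 0 -0.006 0.0007 0.1856  rows>= 1
```

Emit:
{"op": "send_rows", "data": {"moves": "0 0 0 -0.006 0 0.1 -1;0 0 0 -0.006 0 0.173 -1;0 0 0 -0.006 0 0.173 -1;0 0 0 -0.006 0 0.173 -1;0 0 0 -0.006 0 0.1856 -1;0 0 0 -0.006 0 0.1856 -1;0 0 0 -0.006 0 0.1856 -1;0 0 0 -0.006 0 0.1856 -1"}}

```text
time: 39.05
eef_pos: [0.4534, 0.1587, 0.0241]
tcp_rot: [0.999, -0.032, 0.0, -0.0]
contact_force: [-0.3, 1.0, -2.1]
opening: 0.163
finger_force: 89.4
```

Emit:
{"op": "send_rows", "data": {"moves": "0 0 0 0 0 0.004 -1;0 0 0 0 0 0.004 -1;0 0 0 0 0 0.004 -1"}}

```text
time: 39.42
eef_pos: [0.4534, 0.1588, 0.0234]
tcp_rot: [0.999, -0.032, 0.0, -0.0]
contact_force: [-0.8, -1.6, -0.9]
opening: 0.164
finger_force: 89.7
```

Emit:
{"op": "send_rows", "data": {"moves": "0 0 0 0 0 0.003 -1;0 0 0 0 0 0.003 -1;0 0 0 0 0 0.003 -1"}}

```text
time: 39.8
eef_pos: [0.4535, 0.1588, 0.0234]
tcp_rot: [0.999, -0.032, -0.0, 0.0]
contact_force: [-2.8, -1.1, 5.6]
opening: 0.167
finger_force: 90.4
```

Contact. Release and lift.

Emit:
{"op": "send_rows", "data": {"moves": "0 0 0 0 0 0 -0.6;0 0 0 0 0 0 -0.5;0 0 0 0 0 0 -0.4;0 0 0 0 0 0 -0.3;0 0 0 0 0 -0.05 -0.3;0 0 0 0 0 -0.3 -0.3;0 0 0 0 0 -0.8 -0.3;0 0 0 0 0 -0.8 -0.3;0 0 0 0 0 -0.8 -0.3;0 0 0 0 0 -0.8 -0.3;0 0 0 0 0 -0.8 -0.3;0 0 0 0 0 -0.8 -0.3"}}

```text
time: 41.3
eef_pos: [0.4524, 0.1586, 0.181]
tcp_rot: [0.999, -0.032, -0.002, 0.0]
contact_force: [0.1, -0.0, -0.2]
opening: 0.351
finger_force: 0.0
```

```bash
python3 sync.py; python3 plan.py .36 .225 .3 -4
```

```text
[0.4524 0.1586 0.181 ] head -3.7 tilt [-0.003  -0.0004] t 41.3 f [ 0.1 -0.  -0.2] 0.3514677380212348 0.0
0 0 0.0008 -0.4827 -0.3015 -0.595  rows>= 3
```

Emit:
{"op": "send_rows", "data": {"moves": "0 0 0 -0.3 -0.3 -0.6 -0.3;0 0 0 -0.3 -0.3 -0.6 -0.3;0 0 0 -0.3 -0.3 -0.6 -0.3;0 0 0 -0.3 -0.3 -0.6 -0.3;0 0 0 -0.3 -0.3 -0.6 -0.3;0 0 0 -0.3 -0.3 -0.6 -0.3;0 0 0 -0.3 -0.3 -0.6 -0.3;0 0 0 -0.3 -0.3 -0.6 -0.3"}}

```text
time: 42.3
eef_pos: [0.3973, 0.2222, 0.3019]
tcp_rot: [0.999, -0.033, -0.001, 0.0]
contact_force: [0.3, 0.8, -0.2]
opening: 0.351
finger_force: 0.0
```

```bash
python3 sync.py; python3 - <<'E'
from h import *
c=snap('wrist','w14.png')
E
```

```text
[0.3973 0.2222 0.3019] head -3.73 tilt [-0.001  -0.0003] t 42.3 f [ 0.3  0.8 -0.2] 0.3507695685541764 0.0
```

View pics/w14.png

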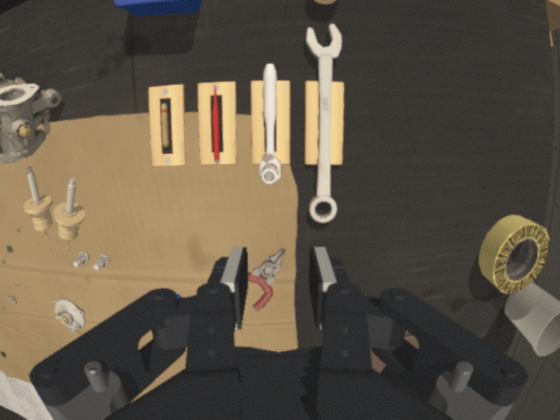

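All four tools lie on their rests in order: needle holder (166,125), scriber (216,123), ratchet (269,122) and wrench (324,122). I'll check the numbers before handing in.

```bash
python3 - <<'E'
from h import *
c=load('w14.png'); im=c['image']
P=[]
m=bright(c,100)
for r in list(range(62,78,3))+list(range(168,192,4)):
    q=np.nonzero(m[r,305:345])[0]+305; P.append(pt(c,(q[0]+q[-1])/2,r,.019,True)[:2])
P=np.array(P); k=np.polyfit(P[:,0],P[:,1],1)
r0=np.nonzero(m[10:60,335:342].any(1))[0][0]+10; r1=np.nonzero(m[190:240,323])[0][-1]+190
e=[pt(c,338,r0,.019,True),pt(c,323,r1,.019,True)]; x=(e[0][0]+e[1][0])/2
print('wrench deg',np.degrees(np.arctan(k[0])),'centre',x,np.polyval(k,x),'len',e[0][0]-e[1][0])
h=cv2.cvtColor(im,cv2.COLOR_RGB2HSV)
m=((h[:,:,1]>140)&(im[:,:,0]>60)&((h[:,:,0]<8)|(h[:,:,0]>172))).astype(np.uint8); comps(c,m,(205,228,80,170),.012)
m=((im.max(2)>90)).astype(np.uint8); comps(c,m,(161,172,101,150),.0125)
E
```

```text
wrench deg -3.6365985211352063 centre 0.45131019460512733 0.15971786746133884 len 0.2593492277762841
[460.  299.8] size [ 8.9 86.7] deg -2.8 px [215. 126.] z 0.012
[466.5 369.3] size [10.4 62.1] deg -6.3 px [164. 126.] z 0.0125
[469.5 360.2] size [ 1.5 59. ] deg -5.5 px [171. 123.] z 0.0125
```

```bash
python3 -c "
from plant import ctrl
print(ctrl.sign_off())"
```

```text
the job is handed in; nothing more can be done
None
```

I laid the four tools out by length and handed the job in: needle holder on rest d (by the blue tub), scriber on c, ratchet on b, wrench on a, each within about 2 mm of its rest's centre by my camera measurements; the hand-in gave no verdict.

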